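# Shut the lid of the coral airbrush and switch it on

## Task

The airbrush with the coral-red paint cup is wanted next: with the fingertips, push its flip lid fully shut, then gently press the white power button on top of it and keep it down for at least two seconds so that it switches on, then let go and draw clear. It must stay standing in its charging cradle: do not pick it up. Leave the other two airbrushes, their lids and buttons, and everything else on the table as they are.

Things in the scene. Friction and masses are not known exactly. Their poses are not given: they have to be found in the camera images.
- airbrush_coral: Cordless airbrush with CORAL-RED paint cup and lid: black pistol-like body, about 450 g, standing loose and upright in its cradle. Origin: centre of its underside, 8 mm above the table; z up, nozzle towards its own -x. Handle 50 x 44 mm; head 42 mm wide from x = -55 to +35 mm, its flat top 172 mm above the origin; nose cone on to x = -95 mm, 137 to 169 mm high. A push over 40 N is too rough.
- cradle_coral: Its charging cradle, fixed to the table: black puck of 48 mm radius, 8 mm thick, with a square collar up to 28 mm high that holds the airbrush's foot with 1.5 mm of play all round and keeps it from turning. Origin under its centre. Raised, tipped by 0.15 rad or shifted by 10 mm, the airbrush is no longer properly in it.
- cup_coral_rim (a point): Centre of the mouth of the coral paint cup (35 mm outer diameter, 26 mm high, on top of the head): 198 mm above and 30 mm ahead (own -x, nozzle side) of the airbrush's origin. The cup sits in a soft silicone seat and gives up to 6 mm when pressed down (about 2 N per mm), then springs back.
- airbrush_blue: Another airbrush exactly like the coral one, in its own cradle, but with a blue cup and lid (lid standing open). Not to be used. Origin and axes as for the coral one.
- airbrush_cream: Another airbrush exactly like the coral one, in its own cradle, but with a cream-white cup and lid (lid shut). Not to be used. Origin and axes as for the coral one.
- lid_coral (a joint): Flip lid of the coral cup, rad: 0 = shut on the rim; starts open at 1.45 to 1.95 (about upright), at most 2.1. Its stiff hinge (0.008 N m friction) leaves it wherever it is let go, so push it right down onto the rim. Hinged at the cup's nozzle side along the airbrush's y: push it over from the nozzle side towards the button, then down. Disc 38 mm wide, 4 mm thick, with a 6 mm tab.
- lid_coral_hinge (a point): On the hinge line of the coral lid, in the middle, at the height of the cup's rim: 49 mm from the airbrush's origin towards the nozzle and 198 mm above it. With the lid shut its upper face is 4 mm above this point.
- lid_coral_edge (a point): End of the thumb tab of the coral lid, 44 mm from the hinge line: straight above the hinge when the lid is upright, 44 mm from it towards the button when shut.
- button_coral (a joint): Travel of the coral airbrush's power button, m: 0 = out, 0.008 = against its stop. Spring: about 1.4 N to start, 3.9 N at 0.0035 where its switch closes (from there on it counts as down), 7 N at the stop; it returns by itself. Switching on takes two seconds held down.
- button_coral_top (a point): Centre of the top face of the coral airbrush's white round power button (19 mm diameter, pressed straight down); 181 mm above and 16 mm behind (+x) the airbrush's origin when out; it stands 9 mm proud of the head's flat top. The shut lid's tab ends 21 mm from its centre.
- button_blue (a joint): Power button of the blue airbrush, m, 0 = out, 0.008 = down. To be left alone.
- lid_blue_edge (a point): End of the thumb tab of the blue lid, which is to stay as it is (open).
- button_cream (a joint): Power button of the cream-white airbrush, m, 0 = out, 0.008 = down. To be left alone.
- lid_cream_edge (a point): End of the thumb tab of the cream-white lid, which is to stay as it is (shut).
- dropper: Loose bystander: white dropper bottle with a coral tip, 30 mm diameter, 84 mm high, standing. Origin under its centre.
- foundation: Loose bystander: square skin-coloured bottle with a black cap, 36 x 36 x 112 mm, standing. Origin under its centre.
- powder_jar: Loose bystander: powder jar with a black lid, 70 mm diameter, 38 mm high. Origin under its centre.
- lipstick: Loose bystander: lipstick, 22 x 22 x 76 mm, standing. Origin under its centre.
- compact: Loose bystander: black round compact, 72 mm diameter, 16 mm high. Origin under its centre.
- face_brush: Loose bystander: make-up brush lying along its x, from -110 to +65 mm, about 20 mm high. Origin on the table under the ferrule.
Things that resemble listed ones, but are neither listed nor needed, are in the scene too. Leave any green or turquoise look-alike of the airbrush_coral alone.

How it is judged:
On the way, in this order (a step that is already met when the one before it is completed fails the run):
1. the coral lid is shut (value of joint lid_coral below 0.08 rad), for 0.2 s.
2. with the lid shut, the coral button is held down for two seconds (value of joint button_coral above 0.0035 m and value of joint lid_coral below 0.12 rad), for 1.95 s.
At the end, for the whole second after the job is handed in: The coral lid is shut (under 0.08 rad), its button is out again (under 1.5 mm), the coral airbrush stands upright (0.06 rad) and at rest in its cradle within 6 mm of its start; the other airbrushes are within 5 mm, their lid edges within 8 mm and the loose things within 15 mm of their starts (value of joint lid_coral below 0.08 rad and value of joint button_coral below 0.0015 m and distance of airbrush_coral from where it was at the start of the episode below 0.006 m and angle between airbrush_coral's own z axis and vertical below 0.06 rad and linear speed of airbrush_coral below 0.02 m/s and distance of each of airbrush_blue, airbrush_cream from where it was at the start of the episode below 0.005 m and distance of each of lid_blue_edge, lid_cream_edge from where it was at the start of the episode below 0.008 m and distance of each of dropper, foundation, powder_jar, lipstick, compact, face_brush from where it was at the start of the episode below 0.015 m); the robot touches nothing.
It fails at once if the coral airbrush is lifted, shifted or tipped out of its cradle (distance of airbrush_coral from where it was at the start of the episode above 0.01 m or angle between airbrush_coral's own z axis and vertical above 0.15 rad).
It fails at once if the coral airbrush is pushed harder than 40 N (contact force between any of the fingers, the arm and airbrush_coral above 40 N).
It fails at once if the coral airbrush's button is pressed while its lid is open (value of joint button_coral above 0.0035 m and value of joint lid_coral above 0.3 rad).
It fails at once if another airbrush is moved, its button pressed or its lid moved (distance of any of airbrush_blue, airbrush_cream from where it was at the start of the episode above 0.006 m or distance of any of lid_blue_edge, lid_cream_edge from where it was at the start of the episode above 0.01 m or value of joint any of button_blue, button_cream above 0.002 m).
It fails at once if something else on the table is knocked or carried more than 20 mm (distance of any of dropper, foundation, powder_jar, lipstick, compact, face_brush from where it was at the start of the episode above 0.02 m).
It also fails if it takes over 48 s, if anything falls off the work surface, if the arm or the gripper's body presses on something with over 40 N, if the wrist force passes 120 N, or if a joint passes its speed limit or range.

## Robot

A 7-joint arm with a two-finger parallel gripper is mounted at the origin on the work surface. World frame = base frame: x ahead of the robot, y to its left, z up, the work surface at z = 0. Lengths are in m, angles in rad, forces in N, time in s.
With the tool pointing down it reaches from about 0.425 to 0.825 m from the base axis. Payload 3.6 kg.
Tool frame: the origin (TCP) lies where the fingers leave the gripper's body, on its centre line; the fingertips stand 73 mm ahead of it and the grasp point (between the pads) lies 54 mm ahead of it; z points along the fingers, y is the line along which they close (so a half turn about z gives the same grasp; the last joint's range is limited). The gripper opens to 85 mm and grips with 20 to 120 N. Pads are 22 mm wide; open, the fingers measure 114 mm over their backs; the gripper's body (76 mm by 85 mm) begins 54 mm behind the grasp point. The pads swing forward as they close: fully open they stand 13 mm farther back than shut.
Start: joints at [-1.288, 0.615, -0.013, 1.423, 0.008, 1.103, -0.04], TCP at [0.198, 0.619, 0.304] pointing down, gripper open.
Joint ranges: [-3.12, 3.12], [-0.3, 2.06], [-1.34, 1.32], [0.26, 2.42], [-1.36, 4.5], [0.01, 1.98], [-2.84, 2.84]. Speed limits (rad/s): [2.79, 2.79, 3.14, 3.14, 3.14, 3.14, 3.14].

## Interface

Orientations are given as a unit quaternion [x, y, z, w].
In Python, from station import arm, snapshot, camera_info, ticket gives the robot as it stands. Calls block until the motion is done:
- arm.movep(position, orientation): joint-space move of the TCP to a pose.
- arm.line_to(position, velocity=0.15, ori=None): straight line of the TCP; ori=None keeps the orientation; velocity is the mean speed in m/s.
- arm.move_j(angles): joint-space move.
- arm.move_gripper(opening, effort=None): opening from 0.0 (shut) to 1.0 (fully open); effort is the grip in N (None keeps the last); returns when the fingers have stopped.
- arm.pause(seconds).
- arm.ik(position, orientation): joint angles nearest the present ones, or None.
- snapshot(name): name is "scene" or "top"; returns the picture (400x640x3 uint8, blue, green, red); there is no depth.
- camera_info(name): a dict with "fx", "fy", "cx", "cy" (pixels), "dist_coeffs" ([k1, k2, p1, p2, k3] as OpenCV has them; the pictures are not rectified), "R" (3x3) and "t" (3): a world point X has camera coordinates R X + t. Camera axes: x right, y down, z forward; pixel columns grow to the right and rows downward; lengths in m; the calibration is good to about 2 mm. A picture is of the moment at which its call begins. camera_info takes no time and is no camera call.
A pose or a line that the arm cannot do raises arm.MotionError and nothing moves.
- ticket.finish_job(): hands the job in; it is judged then, once.
Readings, each from a call of its own:
- arm.read_time(): time.
- arm.read_joint_positions(): joint angles.
- arm.read_dq(): joint speeds.
- arm.read_effort(): joint torques, N m.
- arm.read_tool_pos(): TCP position.
- arm.read_eef_rot(): TCP orientation.
- arm.read_ft_force(): force on the tool from outside, world axes, zero at the start.
- arm.read_wrist_torque(): the same for the moment, N m.
- arm.read_opening(): opening from 0.0 (shut) to 1.0 (fully open).
- arm.read_finger_force(): force on a finger pad.
Only numpy, scipy, OpenCV 4.12 (cv2) and the standard library are available. Lean on these libraries where they do the work, as an engineer would, in place of code of your own. Each camera call takes 0.05 s, during which the arm holds its last target. There are 200 camera calls.

## Working session

There is one attempt and no reset: what is moved stays moved. The work goes in short steps, each a Python script; the robot and the scene stay as the last script left them, time stands still between calls to the robot, and variables do not carry over. Pictures are saved under pics/ and viewed, at most 10 in all, crops included, and the job is handed in when it is done.

```bash
mkdir -p pics; ls
python3 - <<'E'
from station import *
import cv2,numpy as np
for n in("scene","top"):
    im=snapshot(n); cv2.imwrite(f"pics/{n}0.png",im)
    c=camera_info(n); print(n,c["fx"],c["fy"],c["cx"],c["cy"],c["dist_coeffs"],np.round(c["R"],3).tolist(),c["t"], -np.array(c["R"]).T@c["t"])
print(arm.read_time(),arm.read_eef_rot())
E
```

```text
pics
scene 397.2896864706719 397.2896864706719 316.4984879041212 201.2617188341996 [-0.06287532  0.          0.          0.          0.        ] [[-0.463, 0.886, 0.013], [0.626, 0.337, -0.703], [-0.627, -0.318, -0.711]] [ 0.2648331  -0.20448376  1.38715718] [1.12066207 0.27513687 0.83938754]
top 398.90150678164196 398.90150678164196 315.2741557091403 196.1850770001966 [-0.10116654  0.          0.          0.          0.        ] [[0.051, -0.999, -0.0], [-0.974, -0.049, -0.221], [0.22, 0.012, -0.975]] [-0.05893048  0.54833093  1.09892551] [ 0.29478732 -0.04463223  1.19284756]
0.1 [ 1.53781698e-01  9.88104163e-01 -1.14894828e-03 -1.79982243e-04]
```

View pics/scene0.png

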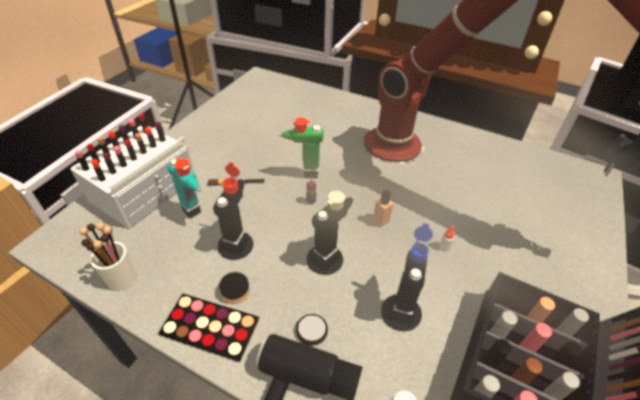

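View pics/top0.png

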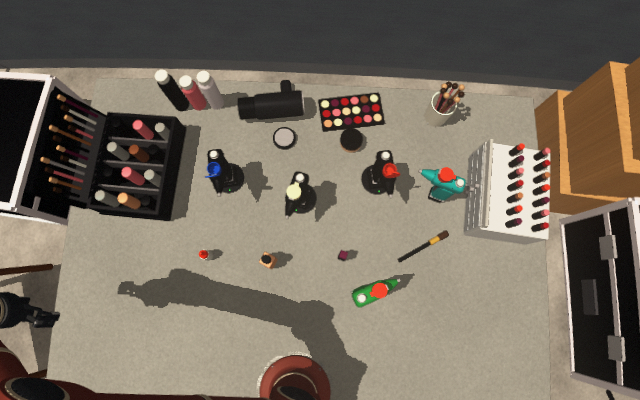

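Candidates for "coral" are a black body with a red cup and open lid (scene ~(230,205), top ~(383,172)), a turquoise one (scene (185,185)) and a green one (scene (310,140)). The black one fits the description. I'll confirm it in a crop.

Run:
```python
import cv2,numpy as np
a=cv2.imread("pics/scene0.png")[140:270,180:280];b=cv2.imread("pics/top0.png")[125:215,335:435]
a=cv2.resize(a,(400,520),interpolation=2);b=cv2.resize(b,(400,360),interpolation=2)
o=np.zeros((520,800,3),np.uint8);o[:,:400]=a;o[:360,400:]=b
cv2.imwrite("pics/crop1.png",o)
```

```text
(no output)
```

View pics/crop1.png

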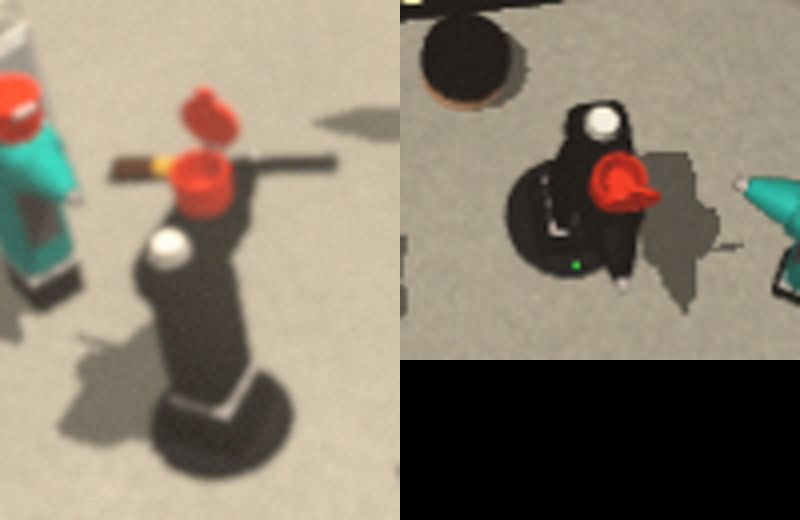

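Confirmed: black body, coral cup with its lid standing open, button at scene (222,202) / top (385.5,155.5), nozzle tip at top (390.5,196). Next I'll locate these points.

```bash
cat > h.py <<'E'
import cv2,numpy as np
from station import camera_info
def ray(n,p):
    c=camera_info(n);K=np.array([[c["fx"],0,c["cx"]],[0,c["fy"],c["cy"]],[0,0,1]])
    u=cv2.undistortPoints(np.array([[p]],float),K,np.array(c["dist_coeffs"]))[0,0]
    R=np.array(c["R"]);return -R.T@np.array(c["t"]),R.T@np.r_[u,1]
def plane(n,p,z):
    o,d=ray(n,p);return o+d*(z-o[2])/d[2]
def tri(p,q):
    A=np.zeros((3,3));b=np.zeros(3)
    for n,x in(("scene",p),("top",q)):
        o,d=ray(n,x);d=d/np.linalg.norm(d);M=np.eye(3)-np.outer(d,d);A+=M;b+=M@o
    return np.linalg.solve(A,b)
def proj(n,X):
    c=camera_info(n);K=np.array([[c["fx"],0,c["cx"]],[0,c["fy"],c["cy"]],[0,0,1]])
    return cv2.projectPoints(np.array([X],float),cv2.Rodrigues(np.array(c["R"]))[0],np.array(c["t"]),K,np.array(c["dist_coeffs"]))[0][0,0]
E
python3 - <<'E'
from h import *
np.set_printoptions(precision=4,suppress=True)
def blob(n,win,f):
    im=cv2.imread(f"pics/{n}0.png").astype(int);x0,y0,x1,y1=win
    m=f(im[y0:y1,x0:x1]).astype(np.uint8);k,l,s,c=cv2.connectedComponentsWithStats(m)
    return [(s[i,4],s[i,:4]+[x0,y0,0,0],c[i]+[x0,y0]) for i in range(1,k) if s[i,4]>4]
W=lambda a:a.min(2)>150
Rd=lambda a:(a[...,2]-np.maximum(a[...,1],a[...,0]))>70
bs=blob("scene",(212,192,232,212),lambda a:(a.min(2)>150)&(a.max(2)-a.min(2)<40)); bt=blob("top",(375,145,396,165),lambda a:(a.min(2)>165)&(a.max(2)-a.min(2)<40))
print(bs,bt)
print(blob("scene",(210,155,250,200),Rd),blob("top",(375,155,405,185),Rd))
for n,p in(("scene",(222.3,201.3)),("top",(385.4,155.3))): print("button",plane(n,p,.189))
print("tri",tri((222.3,201.3),(385.4,155.3)))
print("cup rim scene",plane("scene",(231,181.5),.206))
print("nozzle",plane("top",(390.5,196),.161))
print("lid tab tri",tri((230.5,162.5),(399.5,173.5)))
print("brush ends", plane("scene",(208,182),.01),plane("scene",(263,181),.01))
E
```

```text
[(np.int32(101), array([212, 192,  15,  14]), array([218.3168, 198.4851]))] [(np.int32(35), array([382, 152,   7,   6]), array([385.2   , 154.5429]))]
[(np.int32(135), array([226, 162,  14,  14]), array([232.1778, 168.8815])), (np.int32(225), array([221, 177,  17,  17]), array([229.9244, 184.5956]))] [(np.int32(193), array([382, 163,  18,  15]), array([389.9223, 170.4767]))]
button [ 0.65   -0.2062  0.189 ]
button [ 0.6422 -0.2128  0.189 ]
tri [ 0.6444 -0.2132  0.1809]
cup rim scene [ 0.5997 -0.2156  0.206 ]
nozzle [ 0.5387 -0.2323  0.161 ]
lid tab tri [ 0.5758 -0.2351  0.2404]
brush ends [ 0.474  -0.4287  0.01  ] [ 0.3897 -0.2817  0.01  ]
```

Run:
```python
from h import *
from scipy.optimize import least_squares
np.set_printoptions(precision=4,suppress=True)
obs=[("scene",(222.0,200.6),(.016,.189)),("top",(385.4,155.2),(.016,.189)),("scene",(230.4,181.1),(-.030,.206)),("top",(388.9,170.3),(-.030,.206)),("top",(390.3,196),(-.095,.161))]
def X(v,l): return [v[0]+l[0]*np.cos(v[2]),v[1]+l[0]*np.sin(v[2]),l[1]]
f=lambda v:np.concatenate([proj(n,X(v,l))-p for n,p,l in obs])
r=least_squares(f,[.63,-.215,.18],loss="soft_l1");print(r.x,r.fun.reshape(-1,2))
for p in obs: print(p[0],p[2],plane(p[0],p[1],p[2][1]))
# puck: dark blob in the top view
for n in("scene","top"):print(n,"puck proj",proj(n,[r.x[0],r.x[1],.008]),"tab15",proj(n,X(r.x,(-.049,.25))))
```

```text
[ 0.6286 -0.2139  0.1835] [[ 0.1295 -1.5379]
 [-0.6608 -0.7013]
 [-0.5757 -0.2562]
 [ 0.0113 -1.1503]
 [-0.1856  1.2585]]
scene (0.016, 0.189) [ 0.6485 -0.2082  0.189 ]
top (0.016, 0.189) [ 0.6425 -0.2128  0.189 ]
scene (-0.03, 0.206) [ 0.5992 -0.2177  0.206 ]
top (-0.03, 0.206) [ 0.596  -0.2194  0.206 ]
top (-0.095, 0.161) [ 0.5387 -0.2317  0.161 ]
scene puck proj [235.4932 243.0291] tab15 [230.7652 161.5175]
top puck proj [375.7602 178.2885] tab15 [393.4284 171.3671]
```

```bash
cat >> h.py <<'E'
from station import arm,snapshot
from scipy.spatial.transform import Rotation as Ro
O=np.array([.6285,-.2139]);YAW=.1835
def P(x,ztip,y=0.): # tool centre at airbrush-local x,y; fingertips at ztip
    c,s=np.cos(YAW),np.sin(YAW);return [O[0]+c*x-s*y,O[1]+s*x+c*y,ztip+.073]
Q=[(Ro.from_euler('z',YAW+k*np.pi)*Ro.from_quat([1,0,0,0])).as_quat().tolist() for k in(0,1)]
E
python3 - <<'E'
from h import *
np.set_printoptions(precision=3,suppress=True)
arm.line_to([.198,.619,.42],.25)
arm.move_gripper(0.0,20)
c=[(arm.ik(P(-.105,.35),q),q) for q in Q]
for j,q in c: print(None if j is None else np.array(j))
j,q=min([x for x in c if x[0] is not None],key=lambda x:abs(x[0][6]))
arm.movep(P(-.105,.35),q)
arm.line_to(P(-.105,.236),.15)
print(arm.read_time(),arm.read_tool_pos(),P(-.105,.236),arm.read_ft_force(),arm.read_opening())
a=snapshot("scene")[110:240,170:300];b=snapshot("top")[120:220,330:450]
o=np.zeros((400,800,3),np.uint8);o[:,:400]=cv2.resize(a,(400,400));o[:333,400:]=cv2.resize(b,(400,333));cv2.imwrite("pics/pre.png",o)
E
```

```text
[-0.189  0.547  0.992  1.469 -0.46   1.373 -0.562]
[-0.15   0.52   0.904  1.468 -0.411  1.353  2.532]
5.5833 [ 0.526 -0.234  0.31 ] [np.float64(0.5252628382249822), np.float64(-0.23305955189034455), 0.309] [-0.287 -1.013  0.141] -2.5453262745703355e-06
```

View pics/pre.png

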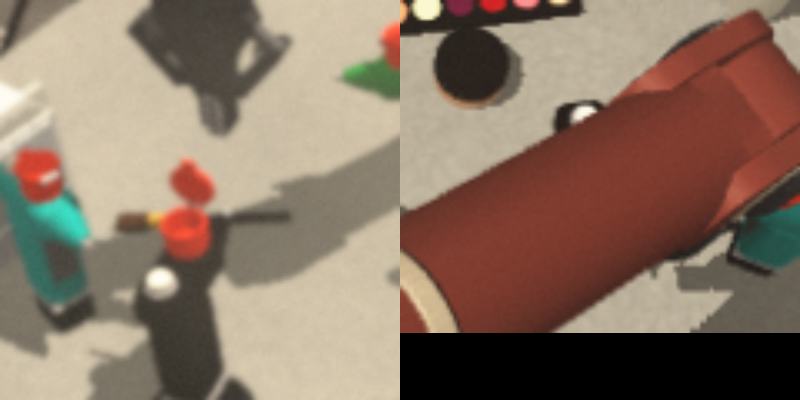

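The picture shows the closed fingertips at scene ≈(241,150), behind the open coral lid (≈(232,169)) on its nozzle side. I'll check the tip projection, then push the lid over under force watch.

Run:
```python
from h import *
np.set_printoptions(precision=2,suppress=True)
t=np.array(arm.read_tool_pos());print("tip proj",proj("scene",t-[0,0,.073]))
f0=np.array(arm.read_ft_force())
def go(x,z,v=.06):
    arm.line_to(P(x,z),v);f=np.array(arm.read_ft_force())-f0
    print(x,z,f,arm.read_time());return f
# front corner = x+.011; hinge x=-.049,z=.206
for x,z in[(-.075,.236),(-.055,.236),(-.042,.234),(-.032,.228),(-.025,.222)]:
    if np.linalg.norm(go(x,z))>8: print("STOP");break
else:
    z=.222
    while z>.200:
        z-=.002
        if go(-.022,z,.03)[2]>6: break
a=snapshot("scene")[130:230,180:280];cv2.imwrite("pics/shut.png",cv2.resize(a,(500,500)))
```

```text
tip proj [241.38 151.54]
-0.075 0.236 [-0.81  0.12  0.2 ] 6.3333
-0.055 0.236 [-0.49 -0.46  0.16] 6.8167
-0.042 0.234 [-0.23  0.67 -0.01] 7.1833
-0.032 0.228 [ 0.37  0.02 -0.25] 7.525
-0.025 0.222 [ 0.61 -0.52  1.63] 7.825
-0.022 0.22 [-0.41  0.22  0.33] 8.0917
-0.022 0.218 [0.61 0.38 0.47] 8.3417
-0.022 0.216 [ 0.1  -0.09 -0.7 ] 8.5917
-0.022 0.214 [-0.75  0.54  0.4 ] 8.8417
-0.022 0.212 [-0.31 -0.13  0.44] 9.0917
-0.022 0.21 [-0.08 -0.38 -0.35] 9.3417
-0.022 0.208 [-1.54  1.43  3.34] 9.5917
-0.022 0.206 [-1.36  0.55  5.99] 9.8417
-0.022 0.204 [-1.78  0.62  9.36] 10.0917
```

View pics/shut.png

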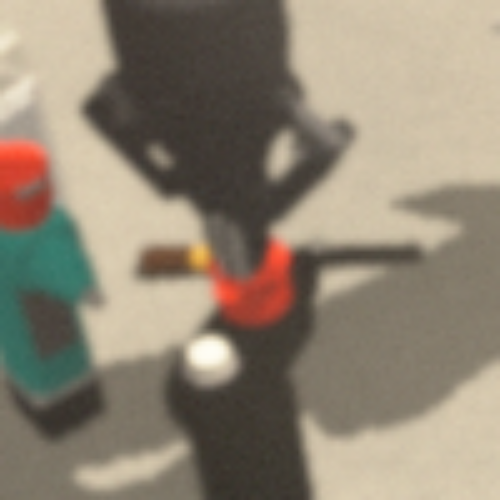

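The lid is down flat on the cup, with contact at tip height 0.210 = shut height. Now I'll lift, move above the button and check.

Run:
```python
from h import *
arm.line_to(P(-.022,.230),.08)
arm.line_to(P(.018,.230,.002),.1)
arm.line_to(P(.018,.198,.002),.06)
arm.pause(.2);print(arm.read_time(),arm.read_ft_force(),proj("scene",np.array(arm.read_tool_pos())-[0,0,.073]))
a=snapshot("scene")[130:230,180:280];cv2.imwrite("pics/btn.png",cv2.resize(a,(500,500)))
```

```text
12.05 [-0.31517674 -0.13003244 -0.50230045] [221.81360575 196.88729911]
```

View pics/btn.png

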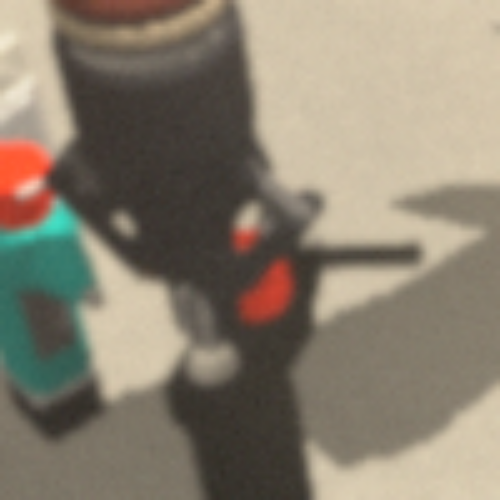

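Run:
```python
from h import *
np.set_printoptions(precision=2,suppress=True)
def F(n=6): return np.mean([arm.read_ft_force() for _ in range(n)],0)
f0=F();z=.194;y=.003
arm.line_to(P(.018,z,y),.05)
while z>.178:
    z-=.001;arm.line_to(P(.018,z,y),.03);f=F()-f0;print(round(z,3),f,round(arm.read_time(),2))
    if f[2]>5.6: break
for _ in range(5): arm.pause(.5);print(F()-f0,arm.read_tool_pos()[2]-.073)
a=snapshot("scene")[130:230,180:280]
arm.line_to(P(.018,.25,y),.06)
arm.line_to(P(.03,.37,y),.2)
arm.line_to(P(-.10,.42,.20),.25)
arm.pause(.3);print(arm.read_time(),F()-f0)
b=snapshot("scene")[130:230,180:280];c=snapshot("top")[135:215,340:420]
cv2.imwrite("pics/end.png",np.hstack([cv2.resize(i,(266,266)) for i in(a,b,c)]))
cv2.imwrite("pics/full.png",snapshot("scene"))
```

```text
0.193 [ 1.16 -0.21  0.49] 12.6
0.192 [-0.06  1.47  0.31] 12.85
0.191 [0.23 0.46 0.15] 13.1
0.19 [0.69 0.07 0.93] 13.35
0.189 [0.17 0.56 0.79] 13.6
0.188 [-0.49  1.2   1.75] 13.85
0.187 [-0.23  0.62  2.46] 14.1
0.186 [-0.63  1.75  3.01] 14.35
0.185 [0.33 0.94 4.55] 14.6
0.184 [-0.34  1.16  4.07] 14.85
0.183 [-0.03  1.08  5.58] 15.1
0.182 [-0.15  1.49  5.89] 15.35
[-0.97  1.39  4.98] 0.18245195201252085
[-0.05  1.33  5.35] 0.1824594547486253
[-0.87  1.63  5.99] 0.18246481493463296
[-0.5   0.38  5.1 ] 0.18245232417137958
[-0.32  1.6   5.76] 0.18246629508432421
21.35 [ 0.37  0.57 -0.13]
```

View pics/end.png

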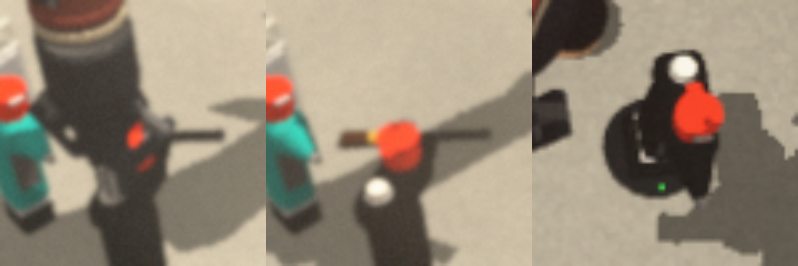

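The lid is shut with its tab towards the button. The button was held at about 5.5 N and 6.5 mm of travel for 2.5 s and is out again. The airbrush stands in its cradle and the arm is clear.

```bash
python3 -c "
from station import ticket
print(ticket.finish_job())"
```

```text
the job is handed in; nothing more can be done
None
```

I pushed the coral airbrush's lid shut and held its power button down for about 2.5 s. I then drew the arm clear and handed the job in; no verdict came back, and I saw no power light to confirm it switched on.

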